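# Sort the loose parallel keys into their rows and snap the case shut

### The arm

A 6-joint arm with a two-finger parallel gripper is mounted at the origin on the work surface; the furniture and walls round the work are solid. World frame = base frame: x ahead of the robot, y to its left, z up, the work surface at z = 0. Lengths are in m, angles in degrees, forces in N, time in s.
With the tool pointing down it reaches from about 0.275 to 0.75 m from the base axis. Payload 10.2 kg.
Tool frame: the origin (TCP) lies on the centre line of the jaws, within the pads' length; the fingertips stand 25 mm ahead of it and the grasp point (between the pads) lies 6 mm ahead of it; z points along the fingers, y is the line along which they close (so a half turn about z gives the same grasp; the last joint's range is limited). The gripper opens to 85 mm and grips with 20 to 120 N. Pads are 22 mm wide; open, the fingers measure 114 mm over their backs; the gripper's body (76 mm by 85 mm) begins 54 mm behind the grasp point. The pads swing forward as they close: fully open they stand 13 mm farther back than shut.
Start: joints at [58.304, 17.928, 85.812, -0, 76.261, -12.8], TCP at [0.17, 0.497, 0.256] pointing down, gripper open.
Joint ranges: [-168.41, 168.41], [-55.51, 124.54], [10.69, 146.95], [-70.63, 250.63], [1, 178], [-165.06, 165.06]. Speed limits (degrees/s): [136.94, 136.94, 172.46, 180, 180, 180].

### API

Orientations are given as [roll, pitch, yaw] about the fixed x, y, z axes, in that order (R = Rz(yaw) Ry(pitch) Rx(roll)).
In Python, from workcell import ctrl, eoat, vision, models, read_clock, read_joint_pos, read_qvel, read_joint_efforts, read_position, read_tool_rot, read_ft_force, read_wrist_torque, read_gripper_width, read_grasp_force gives the robot as it stands. Calls block until the motion is done:
- ctrl.move_pose(position, orientation): joint-space move of the TCP to a pose.
- ctrl.movel(position, orientation=None, max_speed=0.15, contact_N=None): straight line of the TCP; orientation=None keeps the orientation; max_speed is the mean speed in m/s. With contact_N (N) it stops when the force on the tool has changed by that much, and returns True; else False.
- ctrl.movej(angles): joint-space move.
- eoat.open_gripper() and eoat.grasp(squeeze=None): open the fingers fully, or close them until they stop; squeeze is the grip in N (None keeps the last).
- ctrl.pause(seconds).
- ctrl.ik(position, orientation): joint angles nearest the present ones, or None.
- vision.get_image(name): name is "side" or "top" or "wrist"; returns the picture (384x512x3 uint8, red, green, blue); there is no depth.
- vision.get_calibration(name): a dict with "K" (3x3 intrinsics, pixels), "R" (3x3) and "t" (3): a world point X has camera coordinates R X + t. Camera axes: x right, y down, z forward; pixel columns grow to the right and rows downward; lengths in m; the calibration is good to about 2 mm. A picture is of the moment at which its call begins: read the wrist's pose just before it. get_calibration takes no time and is no camera call; for the wrist camera it gives the pose at the moment of the call.
A pose or a line that the arm cannot do raises ctrl.MotionError and nothing moves.
- ctrl.job_done(): hands the job in; it is judged then, once.
Trained networks look in the newest picture that a camera, given by its name, has taken for a name from the list of things; names that differ only in an ending like _2 or _b are one class to them, and where a whole thing is asked for, a point or a joint stands for the part that bears it (a point fixed in the world has none). Each returns a list of dicts, best first, with "p" (0 to 1); they miss things now and then, are a little off and sometimes report something else, mostly with a low value. They report only what shows in the picture. A call takes as long as a camera call.
- models.look_for(camera, target): "location" ([row, column] as shares, 0 to 1, of the picture: columns of its width, rows of its height, amid what is visible of it).
- models.masks_of(camera, target): "mask" (384x512 bool, what is visible of it) and "location" ([row, column] as shares, 0 to 1, of the picture: columns of its width, rows of its height, amid what is visible of it).
- models.place_of(camera, target): "location" ([row, column] as shares, 0 to 1, of the picture: columns of its width, rows of its height: a listed point, or the origin of a listed thing).
Readings, each from a call of its own:
- read_clock(): time.
- read_joint_pos(): joint angles.
- read_qvel(): joint speeds.
- read_joint_efforts(): joint torques, N m.
- read_position(): TCP position.
- read_tool_rot(): TCP orientation.
- read_ft_force(): force on the tool from outside, world axes, zero at the start.
- read_wrist_torque(): the same for the moment, N m.
- read_gripper_width(): finger opening in m.
- read_grasp_force(): force on a finger pad.
Only numpy, scipy, OpenCV 4.12 (cv2) and the standard library are available. Lean on these libraries where they do the work, as an engineer would, in place of code of your own. Each camera call takes 0.05 s, during which the arm holds its last target. There are 200 camera calls.

### The job

Three steel keys, two short and one long, lie loose beside the open key case: put each one flat in an empty nest of the row made for its length, so that both rows are full, then swing the lid over and press its front edge down until the spring tab snaps in under the rim and the lid is fully shut. Leave the keys that are already in the case in their nests, and do not knock the caliper or the grease tub about.

Things in the scene. Friction and masses are not known exactly. Their poses are not given: they have to be found in the camera images.
- case: flat grey sheet-steel case, 193 (x, front to hinge) x 180 (y) x 34 mm high, too heavy to shift; origin under its centre, z up, x to its hinge side (0.4 to 0.65 rad clockwise of the robot's x), y to its left seen from its front. Pale wooden insert with dark-floored nests, two rows of three, columns 50 mm apart: 63 mm keys by the front, 90 mm keys by the hinge, lying along the case's x
- short_left (a point): centre of the floor of the left nest of the front row (63 mm keys), 9 mm above the bench. Empty at the start
- short_middle (a point): centre of the floor of the middle nest of the front row (63 mm keys), 9 mm above the bench. Empty at the start. A nest is 4 mm wider and 4 mm longer than its key; the ribs round it are 8 mm high, so a seated key stands 6 mm proud of them
- short_right (a point): centre of the floor of the right nest of the front row (63 mm keys), 9 mm above the bench. short_c lies in it
- long_left (a point): centre of the floor of the left nest of the back row (90 mm keys), 9 mm above the bench. long_b lies in it
- long_middle (a point): centre of the floor of the middle nest of the back row (90 mm keys), 9 mm above the bench. Empty at the start. Across the middle of each row, from side wall to side wall, runs a finger channel 30 mm wide (x), open down to the nest floor: fingers holding a key across its middle go down in it; 28 mm to the next key, 26 mm to a side wall
- long_right (a point): centre of the floor of the right nest of the back row (90 mm keys), 9 mm above the bench. long_c lies in it
- short_a: round-ended flat steel bar (parallel key), 63 mm long, 22 mm wide, 14 mm high, 0.145 kg, plain steel, one dark screw hole in its top; origin under its centre, x along its length, z up. It starts lying loose on the bench to the left of the case, roughly in line with the hinge; the three loose keys' places are shuffled; belongs in either empty nest of the front row
- short_b: round-ended flat steel bar (parallel key), 63 mm long, 22 mm wide, 14 mm high, 0.145 kg, plain steel, one dark screw hole in its top; origin under its centre, x along its length, z up. It starts lying loose on the bench to the left of the case, roughly in line with the hinge; the three loose keys' places are shuffled; belongs in either empty nest of the front row
- long_a: round-ended flat steel bar (parallel key), 90 mm long, 22 mm wide, 14 mm high, 0.207 kg, plain steel, one dark screw hole in its top; origin under its centre, x along its length, z up. It starts lying loose on the bench to the left of the case, roughly in line with the hinge; the three loose keys' places are shuffled; belongs in the empty nest of the back row
- short_c: round-ended flat steel bar (parallel key), 63 mm long, 22 mm wide, 14 mm high, 0.145 kg, plain steel, one dark screw hole in its top; origin under its centre, x along its length, z up. Already in its nest: leave it there
- long_b: round-ended flat steel bar (parallel key), 90 mm long, 22 mm wide, 14 mm high, 0.207 kg, plain steel, one dark screw hole in its top; origin under its centre, x along its length, z up. Already in its nest: leave it there
- long_c: round-ended flat steel bar (parallel key), 90 mm long, 22 mm wide, 14 mm high, 0.207 kg, plain steel, one dark screw hole in its top; origin under its centre, x along its length, z up. Already in its nest: leave it there
- lid (a joint): angle of the lid, rad: 0 shut, 1.57 upright, 1.85 its stop. Starts at 1.68 to 1.80, leaning away from the case; a stiff hinge along the case's back keeps it where it is left (2 to 4 N at its edge moves it). Push it over from behind. At about 0.06 the tab meets the rim: press down on the middle of the front edge (5 to 12 N) until it snaps and the lid goes to 0
- lid_hinge (a point): middle of the hinge line, 34 mm above the bench, 96.5 mm behind the case's centre. The lid is sheet steel, 196 x 186 mm, 2.5 mm thick (panel pressed 1.3 mm proud), with a 10 to 14 mm skirt; its free edge is 195 mm from the hinge. The y axis is the hinge; -x points along the lid to the free edge, z out of its outer face (up when shut)
- lid_edge (a point): point on the lid's outer face, in the middle of its width, 12 mm in from the free edge and 184 mm from the hinge, just over the spring tab: press here
- tab_tip (a point): bump of the steel spring tab, 36 mm wide, that hangs 21 mm below the lid's inner face, 184 mm from the hinge; it snaps under the rolled rim that runs along the inside of the case's front wall, 24 mm above the bench
- caliper: steel vernier caliper, 216 x 69 x 8 mm, lying on the bench to the left front of the case; a bystander
- grease_tub: white and yellow grease tub with a lid, 78 mm across, 68 mm high, standing on the bench in front of the case, towards the robot; a bystander

How it is judged (in metres and radians):
On the way:
1. all six keys lie in the nests of their own length while the lid is still open ((((distance between short_a and short_left below 0.006 m and angle between the x axis of short_a and the x axis of case, either way round below 0.12 rad and linear speed of short_a below 0.02 m/s) and (distance between short_b and short_middle below 0.006 m and angle between the x axis of short_b and the x axis of case, either way round below 0.12 rad and linear speed of short_b below 0.02 m/s)) or ((distance between short_b and short_left below 0.006 m and angle between the x axis of short_b and the x axis of case, either way round below 0.12 rad and linear speed of short_b below 0.02 m/s) and (distance between short_a and short_middle below 0.006 m and angle between the x axis of short_a and the x axis of case, either way round below 0.12 rad and linear speed of short_a below 0.02 m/s))) and distance between long_a and long_middle below 0.006 m and angle between the x axis of each of long_a, short_c, long_b, long_c and the x axis of case, either way round below 0.12 rad and linear speed of each of long_a, short_c, long_b, long_c below 0.02 m/s and distance between short_c and short_right below 0.006 m and distance between long_b and long_left below 0.006 m and distance between long_c and long_right below 0.006 m and value of joint lid above 0.8 rad), for 0.2 s.
At the end, for the whole second after the job is handed in: The three 63 mm keys lie in the front row's nests and the three 90 mm keys in the back row's, each within 6 mm of its nest's centre and floor, in line within 0.12 rad and at rest; the lid is shut, its tab snapped in under the rim (under 0.02 rad) ((((distance between short_a and short_left below 0.006 m and angle between the x axis of short_a and the x axis of case, either way round below 0.12 rad and linear speed of short_a below 0.02 m/s) and (distance between short_b and short_middle below 0.006 m and angle between the x axis of short_b and the x axis of case, either way round below 0.12 rad and linear speed of short_b below 0.02 m/s)) or ((distance between short_b and short_left below 0.006 m and angle between the x axis of short_b and the x axis of case, either way round below 0.12 rad and linear speed of short_b below 0.02 m/s) and (distance between short_a and short_middle below 0.006 m and angle between the x axis of short_a and the x axis of case, either way round below 0.12 rad and linear speed of short_a below 0.02 m/s))) and distance between long_a and long_middle below 0.006 m and angle between the x axis of each of long_a, short_c, long_b, long_c and the x axis of case, either way round below 0.12 rad and linear speed of each of long_a, short_c, long_b, long_c below 0.02 m/s and distance between short_c and short_right below 0.006 m and distance between long_b and long_left below 0.006 m and distance between long_c and long_right below 0.006 m and value of joint lid below 0.02 rad); the robot touches nothing.
It fails at once if the caliper or the grease tub is moved more than 30 mm (distance of any of caliper, grease_tub from where it was at the start of the episode above 0.03 m).
It also fails if it takes over 72 s, if anything falls off the work surface, if the arm or the gripper's body presses on something with over 40 N, if the wrist force passes 120 N, or if a joint passes its speed limit or range.

## Working session

There is one attempt and no reset: what is moved stays moved. The work goes in short steps, each a Python script; the robot and the scene stay as the last script left them, time stands still between calls to the robot, and variables do not carry over. Pictures are saved under pics/ and viewed, at most 10 in all, crops included, and the job is handed in when it is done.

```bash
mkdir -p pics; ls; python3 - <<'E'
from workcell import *
import cv2,numpy as np
ims=[vision.get_image(n) for n in("top","side","wrist")]
cv2.imwrite('pics/top.png',ims[0][:,:,::-1]);cv2.imwrite('pics/side.png',ims[1][:,:,::-1]);cv2.imwrite('pics/wrist.png',ims[2][:,:,::-1])
for n in("top","side","wrist"):
    c=vision.get_calibration(n);print(n,c['K'].tolist(),np.round(c['R'],3).tolist(),np.round(c['t'],3).tolist())
    for t in("short_a","long_a","short_left","short_middle","short_right","long_left","long_middle","long_right","case","lid_hinge","lid_edge","caliper","grease_tub"):
        r=models.place_of(n,t);print(t,[(round(d['p'],2),round(d['location'][1]*512,1),round(d['location'][0]*384,1)) for d in r if d['p']>.2])
print(read_clock(),read_position(),read_tool_rot())
E
```

```text
pics
workcell.py
top [[409.3962131009531, 0.0, 253.27190622868582], [0.0, 409.3962131009531, 192.61482292143089], [0.0, 0.0, 1.0]] [[0.013, -1.0, 0.008], [-0.983, -0.015, -0.182], [0.182, -0.006, -0.983]] [0.326, 0.425, 0.857]
short_a [(0.67, 308.1, 179.4), (0.66, 292.0, 245.8), (0.59, 245.4, 129.3), (0.48, 217.5, 152.7)]
long_a [(0.75, 272.7, 189.5), (0.69, 313.2, 212.1), (0.68, 207.5, 183.9)]
short_left [(0.69, 256.6, 219.9)]
short_middle [(0.64, 270.4, 231.2), (0.44, 199.3, 248.9)]
short_right [(0.77, 287.2, 244.0)]
long_left [(0.95, 276.1, 187.8)]
long_middle [(0.85, 291.6, 199.3)]
long_right [(0.94, 313.6, 214.3)]
case [(0.61, 278.8, 217.9)]
lid_hinge [(0.96, 307.6, 179.5)]
lid_edge [(0.98, 326.2, 149.5), (0.5, 322.1, 155.5)]
caliper [(0.96, 201.1, 249.8), (0.68, 290.5, 200.6)]
grease_tub [(0.75, 256.0, 292.0), (0.65, 327.7, 145.7)]
side [[359.6059803340586, 0.0, 257.1111266027731], [0.0, 359.6059803340586, 194.8639699910802], [0.0, 0.0, 1.0]] [[-0.22, 0.976, 0.013], [0.597, 0.145, -0.789], [-0.772, -0.166, -0.614]] [-0.233, -0.241, 1.242]
short_a [(0.85, 289.9, 257.0), (0.72, 2
[... 483 characters left out ...]
20.4, 206.2)]
wrist [[318.3491909929086, 0.0, 251.28476051389669], [0.0, 318.3491909929086, 194.39657938767786], [0.0, 0.0, 1.0]] [[0.324, 0.946, 0.001], [0.9, -0.309, 0.306], [0.29, -0.098, -0.952]] [-0.524, -0.04, 0.38]
short_a []
long_a [(0.76, 173.9, 381.2), (0.71, 276.9, 347.7)]
short_left [(0.66, 183.6, 327.5)]
short_middle [(0.41, 175.6, 379.1)]
short_right []
long_left [(0.86, 171.5, 375.4)]
long_middle [(0.68, 149.4, 345.5)]
long_right []
case [(0.84, 148.0, 342.5)]
lid_hinge [(0.27, 250.0, 264.6)]
lid_edge []
caliper [(0.73, 247.9, 265.7)]
grease_tub [(0.77, 133.9, 236.8), (0.42, 149.2, 322.9)]
2.1 [0.17004279 0.49670949 0.2562956 ] [-1.79999716e+02  2.18009728e-03  1.61107273e+02]
```

```bash
python3 - <<'E'
import cv2,numpy as np
a=cv2.imread('pics/top.png')[110:310,170:370];b=cv2.imread('pics/side.png')[120:320,160:360]
cv2.imwrite('pics/m.png',cv2.resize(np.hstack([a,b]),(800,400),interpolation=cv2.INTER_CUBIC))
E
```

```text
(no output)
```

View pics/m.png

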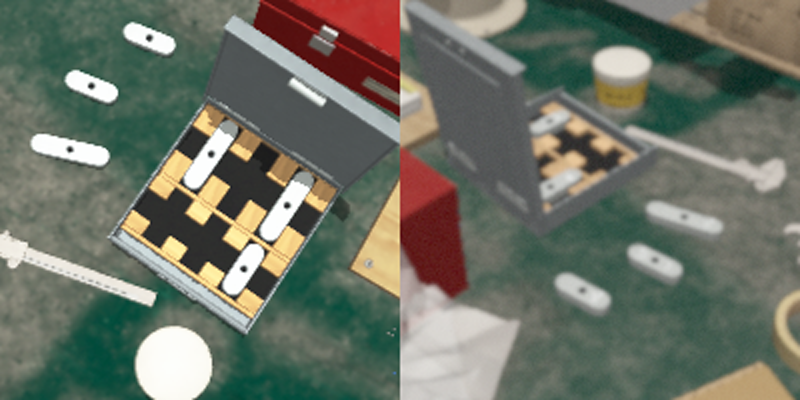

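View pics/wrist.png

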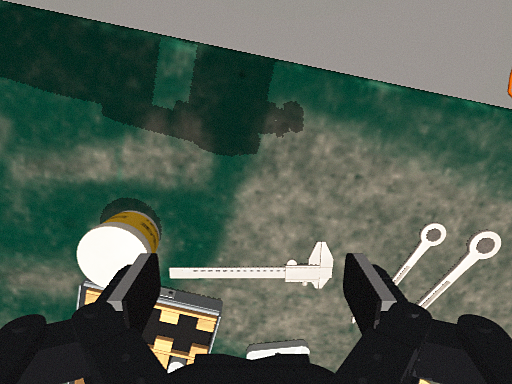

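The top view (left half) shows three loose keys at about (245,129) short, (216,153) short and (205,184) long. The case is right of them, the lid leans back close to a red toolbox, and caliper and tub are at the bottom. In the side view the same keys are at (253,266), (288,250) and (302,228). The wrist view shows the caliper at (250,270) and the tub at (115,250).

```bash
cat >h.py <<'E'
from workcell import *
import numpy as np,cv2
from scipy.optimize import least_squares
def proj(c,X):
    p=c['R']@np.asarray(X,float)+c['t'];p=c['K']@p;return p[:2]/p[2]
def tri(obs):  # [(cal,(u,v))] -> X, rms px
    r=least_squares(lambda X:np.concatenate([proj(c,X)-uv for c,uv in obs]),[.4,.2,.02]);return r.x,np.sqrt(np.mean(r.fun**2))
def onz(c,uv,z):
    d=c['R'].T@np.linalg.solve(c['K'],[uv[0],uv[1],1]);o=-c['R'].T@c['t'];return o+d*(z-o[2])/d[2]
def px(d):return np.array([d['location'][1]*512,d['location'][0]*384])
def clear():pass
E
python3 - <<'E'
from h import *
T,S,W=[vision.get_calibration(n) for n in("top","side","wrist")]
np.set_printoptions(precision=4,suppress=True)
P={'sh1':((245,129),(252.5,266)),'sh2':((216,153),(287.5,250.5)),'lg':((205,184.5),(302,228)),
'sl':((256.6,219.9),(261.5,201.5)),'sm':((270.4,231.2),(247,194.1)),'sr':((287.2,244),(232.2,181.4)),'ll':((276.1,187.8),(234.5,215.6)),'lm':((291.6,199.3),(221.7,208.9)),'lr':((313.6,214.3),(211.2,195.5)),'hinge':((307.6,179.5),(204.3,206.4)),'edge':((326.2,149.5),(189.1,143.2)),'tub':((256,292),(272,168))}
for k,(a,b) in P.items():print(k,*tri([(T,a),(S,b)]))
# lid corners: top-left of lid in top (170+230/2,110+18/2); side
print('lidcornerL',tri([(T,(284,119)),(S,(160+123/2,120+70/2))]))
print('box handle side', [onz(T,(170+265/2,110),z) for z in(0,.1,.2)],[onz(T,(170+255/2,110+22/2),z) for z in(0,.1,.2)],[onz(T,(170+400/2,110+85/2),z) for z in (0,.1,.2)])
print('box side', [onz(S,(160+57/2,120+185/2),z) for z in(0,.1,.2)],[onz(S,(160+66/2,120+292/2),z) for z in(0,.1)])
o=-W['R'].T@W['t'];print('cam',o,read_position(),W['R'])
E
```

```text
sh1 [0.5739 0.3559 0.0107] 0.9750973594259097
sh2 [0.5155 0.4198 0.0114] 0.561832083214922
lg [0.4411 0.4416 0.0139] 0.4389601244868062
sl [0.3628 0.3269 0.0086] 1.3155280355177903
sm [0.3392 0.2907 0.0071] 0.49987126628737166
sr [0.3116 0.2503 0.0204] 2.0687985310903603
ll [0.4358 0.2811 0.0142] 0.32325235712958694
lm [0.4116 0.2439 0.0074] 0.25534333373031637
lr [0.3762 0.2    0.0149] 1.198283370997282
hinge [0.4501 0.2135 0.0408] 0.26031530065349956
edge [0.4671 0.2034 0.2156] 0.15097711625327923
tub [0.2066 0.3248 0.0079] 0.8925751204217653
lidcornerL (array([0.5167, 0.2829, 0.23  ]), np.float64(1.1810194875446494))
box handle side [array([0.6277, 0.2173, 0.    ]), array([0.5873, 0.2303, 0.1   ]), array([0.5469, 0.2433, 0.2   ])] [array([0.6001, 0.2293, 0.    ]), array([0.5627, 0.241 , 0.1   ]), array([0.5253, 0.2527, 0.2   ])] [array([0.5258, 0.061 , 0.    ]), array([0.4965, 0.091 , 0.1   ]), array([0.4673, 0.121 , 0.2   ])]
box side [array([0.4353, 0.1654, 0.    ]), array([0.5423, 0.218 , 0.1   ]), array([0.6493, 0.2707, 0.2   ])] [array([0.5928, 0.2365, 0.    ]), array([0.6724, 0.2768, 0.1   ])]
cam [0.0963 0.5207 0.3742] [0.17   0.4967 0.2563] [[ 0.3242  0.946   0.0009]
 [ 0.9005 -0.3089  0.3062]
 [ 0.2899 -0.0984 -0.952 ]]
```

```bash
python3 - <<'E'
import cv2,numpy as np
a=cv2.imread('pics/top.png')[0:240,240:512];b=cv2.imread('pics/side.png')[80:320,60:332]
cv2.imwrite('pics/m2.png',cv2.resize(np.hstack([a,b]),(800,353),interpolation=cv2.INTER_CUBIC))
E
```

```text
(no output)
```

View pics/m2.png

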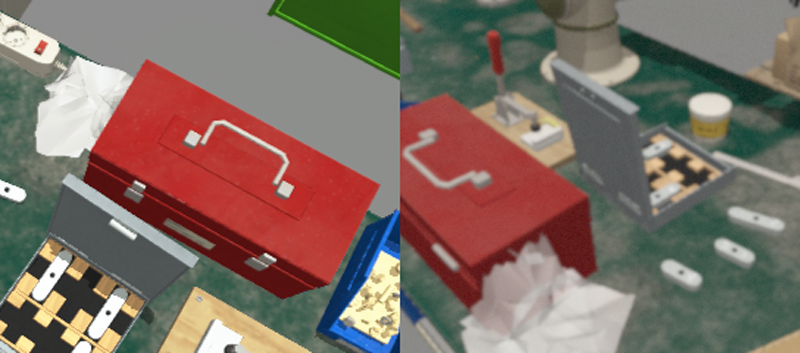

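The toolbox's near top corner is at about (271,52) in the top view and (124,147) in the side view. There is a gap of roughly 7 cm between the lid and the box. Next I take close wrist views.

```bash
cat >>h.py <<'E'
import pickle
NESTS=("short_left","short_middle","short_right","long_left","long_middle","long_right")
def shot(name,targets,masks=()):
    c=vision.get_calibration("wrist");im=vision.get_image("wrist");cv2.imwrite(f'pics/{name}.png',im[:,:,::-1])
    d=dict(c=c,im=im,pl={t:models.place_of("wrist",t) for t in targets},ms={t:models.masks_of("wrist",t) for t in masks})
    pickle.dump(d,open(name+'.pkl','wb'));return d
E
python3 - <<'E'
from h import *
T,S=[vision.get_calibration(n) for n in("top","side")]
print('box',tri([(T,(270.6,51.7)),(S,(123.9,147.3))]))
K=("short_a","long_a")
ctrl.move_pose([.51,.40,.28],[180,0,79]);shot('k1',K,K)
ctrl.move_pose([.40,.25,.31],[180,0,152]);shot('c1',NESTS+("lid_hinge",)+K,K)
ctrl.move_pose([.345,.285,.29],[180,0,152]);shot('c2',NESTS+("lid_hinge",)+K,K)
ctrl.move_pose([.46,.44,.25],[180,0,79]);shot('k2',K,K)
print(read_clock())
import cv2
cv2.imwrite('pics/kk.png',cv2.resize(np.vstack([np.hstack([cv2.imread(f'pics/{n}.png') for n in r]) for r in(('k1','k2'),('c1','c2'))]),(800,600),interpolation=cv2.INTER_AREA))
E
```

```text
box (array([0.63910388, 0.23677619, 0.29401873]), np.float64(30.037725401571677))
8.0917
```

View pics/kk.png

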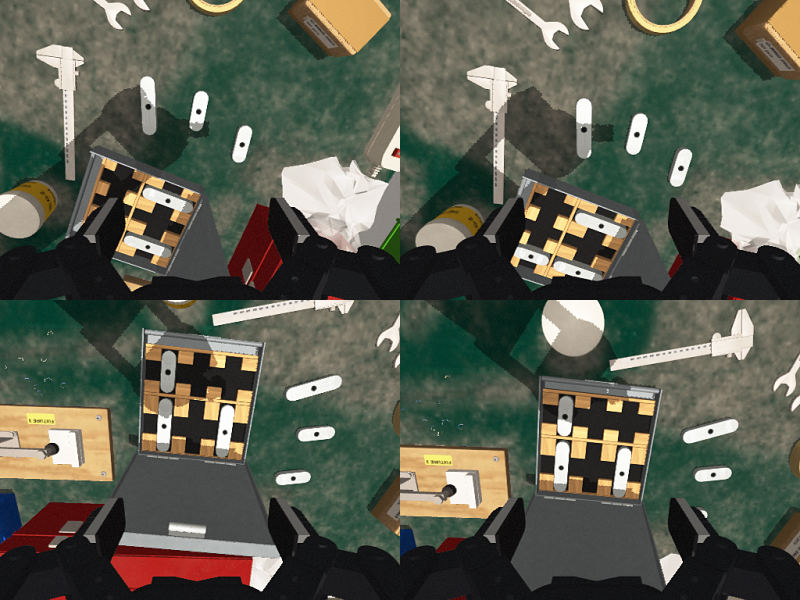

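Top row: loose keys in the k1 view have their holes at (191,136), (253,143) and (310,186). In k2 they are at (236,165), (303,172) and (360,215). Bottom row: the case is seen whole, with three filled nests and the lid behind. Now the precise fit.

```bash
cat >>h.py <<'E'
def hole(im,uv,w=6):
    g=im.mean(2);u,v=np.round(uv).astype(int);p=g[v-w:v+w+1,u-w:u+w+1]
    q=np.clip((np.median(p)*.5+p.min()*.5)-p,0,None)
    n,l,s,ce=cv2.connectedComponentsWithStats((q>0).astype(np.uint8))
    k=1+np.argmin([np.hypot(*(ce[i]-w))-s[i,4]*.1 for i in range(1,n)]);q=q*(l==k);Y,X=np.mgrid[v-w:v+w+1,u-w:u+w+1]
    return np.array([(q*X).sum(),(q*Y).sum()])/q.sum()
E
python3 - <<'E'
from h import *
np.set_printoptions(precision=4,suppress=True)
D={n:pickle.load(open(n+'.pkl','rb')) for n in('k1','k2','c1','c2')}
off={'k1':(0,0),'k2':(400,0),'c1':(0,300),'c2':(400,300)}
H={'lg':dict(k1=(149,106),k2=(584,129),c1=(314,388),c2=(711,431)),
's1':dict(k1=(198,112),k2=(637,134),c1=(317,434),c2=(712,475)),
's2':dict(k1=(242,145),k2=(681,168),c1=(293,478)),
'long_b':dict(k1=(170,200),k2=(603,226),c1=(226,432),c2=(622,467)),
'long_c':dict(k1=(145,246),k2=(578,270),c1=(164,432),c2=(562,467)),
'short_c':dict(k2=(530,256),c1=(168,372),c2=(566,416))}
for k,h in H.items():
    o=[]
    for n,p in h.items():
        g=(np.array(p)-off[n])*1.28;q=hole(D[n]['im'],g);o.append((D[n]['c'],q))
    X,r=tri(o);print(k,X,round(r,2),[np.round(onz(c,q,.014 if k in('lg','s1','s2') else .023)[:2]*1000,1).tolist() for c,q in o])
for n,d in D.items():
    for t,l in d['ms'].items():
        for m in l:
            if m['p']<.4:continue
            cs,_=cv2.findContours(m['mask'].astype(np.uint8),0,2);cc=max(cs,key=cv2.contourArea)[:,0]
            P=np.array([onz(d['c'],q,.012)[:2] for q in cc])
            (cx,cy),(a,b),an=cv2.minAreaRect((P*1000).astype(np.float32))
            if a<b:an+=90
            print(n,t,round(m['p'],2),round(cx),round(cy),'%.1f %.1f yaw %.1f'%(max(a,b),min(a,b),an%180))
# nests
obs=[]
for n in('c1','c2','k1','k2'):
    for t in NESTS:
        for d in D[n]['pl'].get(t,[])[:1]:
            if d['p']>.4:obs.append((n,t,px(d)))
def nest(p,t):
    x,y,a,xs,xl,z=p;l=np.array([xs if 'short' in t else xl,{'left':.05,'middle':0,'right':-.05}[t.split('_')[1]]])
    c,s=np.cos(a),np.sin(a);return [x+c*l[0]-s*l[1],y+s*l[0]+c*l[1],z]
f=lambda p:np.concatenate([proj(D[n]['c'],nest(p,t))-q for n,t,q in obs]+[[ (p[3]+p[4]+.0)*0, 0]])
p0=[.37,.26,-.5,-.045,.04,.009]
r=least_squares(lambda p:np.append(f(p),(p[3]+.0)*0+(p[0]-p[0])),p0,loss='soft_l1')
print('nestfit',r.x,np.round(np.abs(r.fun).reshape(-1)[:60],1))
for t in NESTS:print(t,np.array(nest(r.x,t)))
E
```

```text
lg [0.4423 0.4413 0.0147] 0.13 [[442.2, 441.3], [442.1, 441.2], [442.4, 441.5], [443.0, 441.3]]
s1 [0.5166 0.4193 0.0148] 0.14 [[516.5, 419.3], [516.6, 419.2], [517.0, 419.5], [517.5, 419.2]]
s2 [0.5752 0.3542 0.0143] 0.05 [[575.3, 354.2], [575.2, 354.1], [575.5, 354.2]]
long_b [0.4374 0.2828 0.0225] 0.47 [[437.6, 282.6], [437.7, 282.6], [438.0, 282.7], [435.9, 283.7]]
long_c [0.3819 0.1982 0.0233] 0.62 [[381.1, 198.6], [381.0, 198.4], [383.5, 197.1], [381.6, 198.2]]
short_c [0.3107 0.2468 0.0233] 0.11 [[310.4, 246.7], [310.6, 246.8], [311.0, 246.6]]
k1 short_a 0.96 517 419 62.9 24.1 yaw 68.5
k1 short_a 0.64 575 355 63.8 26.1 yaw 69.2
k1 long_a 0.9 380 195 91.3 34.5 yaw 145.1
k1 long_a 0.88 438 280 91.3 29.6 yaw 145.8
k1 long_a 0.73 443 441 88.3 25.0 yaw 78.1
k2 short_a 0.81 311 242 59.7 33.1 yaw 146.2
k2 short_a 0.73 575 355 65.2 27.1 yaw 68.3
k2 short_a 0.7 517 420 61.9 23.3 yaw 67.5
k2 long_a 0.93 381 194 91.7 34.4 yaw 146.1
k2 long_a 0.65 437 279 92.6 30.3 yaw 147.7
k2 long_a 0.55 443 442 92.9 24.0 yaw 77.6
c1 short_a 0.96 311 246 63.6 23.7 yaw 146.3
c1 short_a 0.94 573 354 63.6 29.8 yaw 69.2
c1 short_a 0.82 516 418 63.8 26.4 yaw 70.4
c1 short_a 0.75 552 178 342.2 202.5 yaw 56.0
c1 long_a 0.88 440 282 92.2 25.2 yaw 147.2
c1 long_a 0.74 383 197 91.5 23.5 yaw 145.9
c1 long_a 0.59 442 440 93.8 24.8 yaw 77.0
c2 short_a 0.77 515 419 63.8 29.2 yaw 71.6
c2 short_a 0.58 312 246 64.3 23.4 yaw 145.8
c2 long_a 0.97 383 197 93.7 24.5 yaw 145.3
c2 long_a 0.86 441 283 90.6 24.5 yaw 146.0
c2 long_a 0.63 441 441 92.6 26.6 yaw 78.8
nestfit [-1.4123  1.4758 -0.5961  2.1145  2.2021  0.008 ] [1.5 3.2 2.2 0.6 0.4 3.3 1.7 1.5 1.  1.7 2.5 0.1 0.9 1.7 2.  0.3 1.8 1.2
 0.5 2.3 3.  1.9 4.  0.  0.  0.  0. ]
short_left [0.3656 0.3301 0.008 ]
short_middle [0.3375 0.2887 0.008 ]
short_right [0.3094 0.2473 0.008 ]
long_left [0.4381 0.2809 0.008 ]
long_middle [0.41   0.2395 0.008 ]
long_right [0.3819 0.1982 0.008 ]
```

```bash
python3 - <<'E'
import cv2,numpy as np
a=cv2.imread('pics/c1.png')[20:220,165:350];b=cv2.imread('pics/c2.png')[85:285,165:350]
cv2.imwrite('pics/cc.png',np.hstack([cv2.resize(i,(400,432),interpolation=cv2.INTER_CUBIC) for i in(a,b)]))
E
```

```text
(no output)
```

View pics/cc.png

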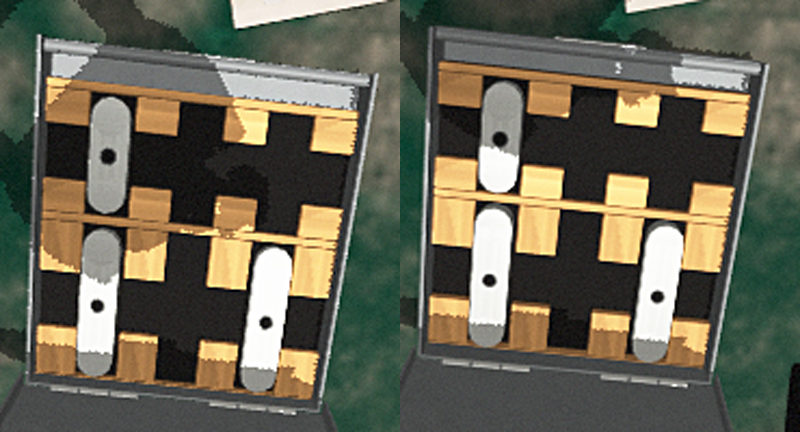

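The crop shows the open nests clearly: rib A lies between right and middle, rib B between middle and left, with dark channels. I fit the case pose to the rib edges and also re-measure the in-case holes.

Fits agree to under 1 mm: nests, in-case holes, yaw −34.0°. Pick and place the long key first, gripping high on it so that the opening fingers clear its neighbours.

```bash
cat >>h.py <<'E'
def pick(xy,yaw,z=.034):
    ctrl.move_pose([*xy,.075],[180,0,yaw]);ctrl.movel([*xy,z],max_speed=.12)
    eoat.grasp(30);print('grip w',read_gripper_width(),read_grasp_force(),read_position())
    ctrl.movel([*xy,.10],max_speed=.2)
def place(xy,yaw,z=.0465,zr=.10):
    ctrl.move_pose([*xy,.10],[180,0,yaw]);ctrl.movel([*xy,.066],max_speed=.15)
    hit=ctrl.movel([*xy,z],max_speed=.06,contact_N=6);P=read_position();print('hit',hit,P,'w',read_gripper_width(),read_clock())
    return hit
def release(xy,zr=.10):
    f0=read_ft_force();eoat.open_gripper();print('open w',read_gripper_width(),'dF',np.round(read_ft_force()-f0,1))
    ctrl.movel([*xy,zr],max_speed=.2);print('w',read_gripper_width(),'t',read_clock())
E
python3 - <<'E'
from h import *
p,N=pickle.load(open('case.pkl','rb'));xy=N['long_middle'][:2]
pick([.4423,.4413],78)
if not place(xy,145.98):release(xy)
E
```

```text
grip w 0.020614403679921643 30.23834377527237 [0.44239815 0.44137197 0.0343814 ]
hit False [0.40978491 0.24036183 0.04637714] w 0.021017136501552965 12.5917
open w 0.08535811958850968 dF [-0.8  0.6  3.2]
w 0.08511697495904731 t 13.65
```

```bash
python3 - <<'E'
from h import *
p,N=pickle.load(open('case.pkl','rb'));xy=N['short_middle'][:2]
pick([.5167,.4194],69)
if not place(xy,145.98):release(xy,.17)
d=shot('v1',("short_a","long_a"))
E
```

```text
grip w 0.02084165656141481 30.188230276107788 [0.516859   0.41946547 0.03438494]
hit False [0.33872233 0.2883532  0.04637058] w 0.02094998331081853 18.75
open w 0.08544238344199538 dF [-0.1 -0.7  0.7]
w 0.0855179936750825 t 20.1583
```

```bash
python3 -c "
import cv2;a=cv2.imread('pics/v1.png');cv2.imwrite('pics/v1b.png',cv2.resize(a,(800,600)))"
```

```text
(no output)
```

View pics/v1b.png

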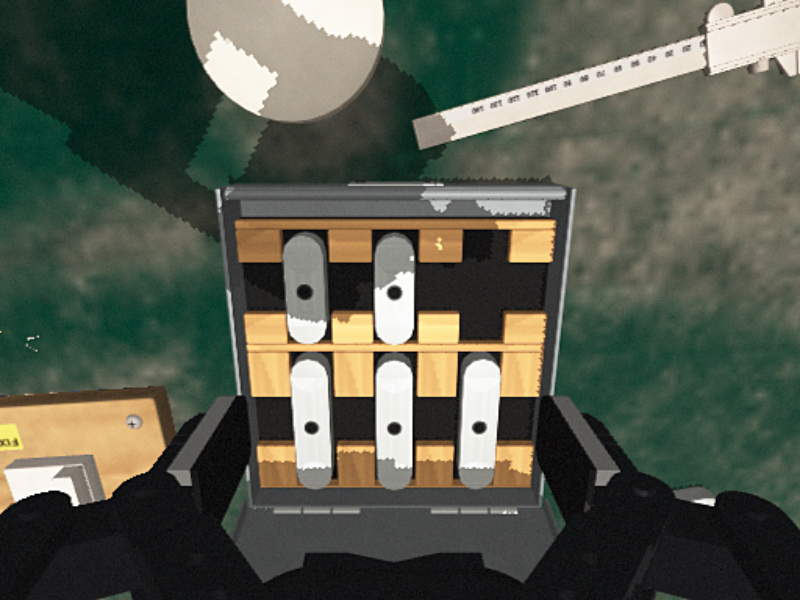

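All five keys are seated (short_middle hole at (394,292), long_middle hole at (394,428) in the enlarged picture). The left short nest is next to the side wall. I will release there from just above the wall top so that no finger jams against the wall.

```bash
python3 - <<'E'
from h import *
p,N=pickle.load(open('case.pkl','rb'));xy=N['short_left'][:2]
pick([.5753,.3542],69,z=.0358)
if not place(xy,145.98,z=.058):release(xy,.17)
d=shot('v2',())
cv2.imwrite('pics/v2b.png',cv2.resize(d['im'][100:384,100:400,::-1],(600,568)))
E
```

```text
grip w 0.020186968021534718 29.497826993465424 [0.57547345 0.35422216 0.03620934]
hit False [0.36679755 0.32981777 0.05810403] w 0.020155242457743885 24.8083
open w 0.08518836367084034 dF [ 0.5 -0.5  2. ]
w 0.08513124254195882 t 26.1667
```

View pics/v2b.png

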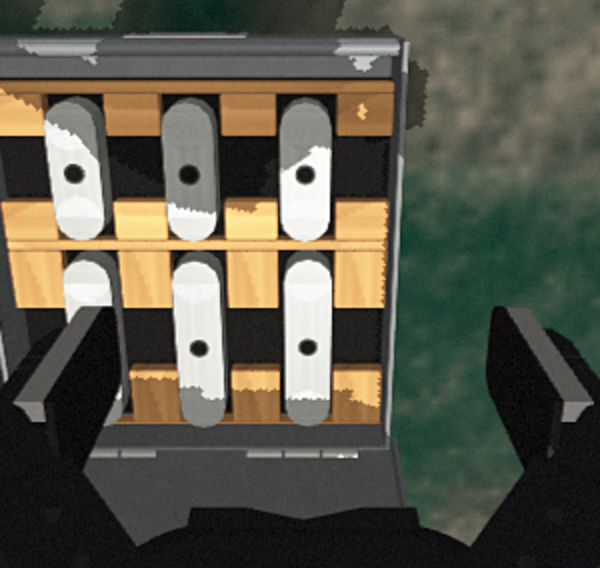

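All six keys are seated (short_left hole at (305,174), short_middle at (190,174), long_middle at (199,348)). Next I check the toolbox clearance and the lid angle.

```bash
python3 - <<'E'
from h import *;from fit import c2w
np.set_printoptions(precision=4,suppress=True)
p,N=pickle.load(open('case.pkl','rb'))
d=pickle.load(open('v2.pkl','rb'))
for n,q in(('short_left',(252.5,187)),('short_middle',(195,187)),('long_middle',(199.5,274)),('short_right',(137,187)),('long_left',(254,274))):print(n,(onz(d['c'],hole(d['im'],q,5),.023)-N[n])[:2]*1000)
T,S=[vision.get_calibration(n) for n in("top","side")]
R=np.array([[np.cos(p[2]),np.sin(p[2])],[-np.sin(p[2]),np.cos(p[2])]])
def rep(n,a,b):
    X,r=tri([(T,a),(S,b)]);print(n,X,round(r,1),'case',R@(X[:2]-p[:2]))
rep('box FL top',(301.2,103.4),(187.8,214.6))
rep('lid L top corner',(285,119.5),(221.5,155))
rep('lid edge',(326.2,149.5),(189.1,143.2))
E
```

```text
short_left [ 0.0381 -0.7901]
short_middle [-0.0602 -0.7766]
long_middle [-0.2162 -0.9378]
short_right [-0.2035 -0.5605]
long_left [0.0504 0.6297]
box FL top [0.5868 0.2377 0.136 ] 0.1 case [0.191  0.0968]
lid L top corner [0.5158 0.2818 0.2294] 1.5 case [0.1075 0.0936]
lid edge [0.4671 0.2034 0.2156] 0.2 case [0.1111 0.0014]
```

```bash
python3 - <<'E'
from h import *;from fit import c2w
p,N=pickle.load(open('case.pkl','rb'));ORI=[180,0,145.98]
eoat.grasp(20)
print('w',read_gripper_width())
q=read_position();ctrl.movel([q[0],q[1],.30],max_speed=.25)
ctrl.move_pose(c2w(p,.158,0,.30),ORI)
print('down',ctrl.movel(c2w(p,.158,0,.205),max_speed=.15,contact_N=8))
for th in np.r_[1.66:.2:-.14,.16]:
    r,o=.15,.004;x=.0965-r*np.cos(th)+o*np.sin(th)+.011;z=.034+r*np.sin(th)+o*np.cos(th)
    hit=ctrl.movel(c2w(p,x,0,z+.025),max_speed=.12,contact_N=20)
    print(round(th,2),hit,np.round(read_ft_force(),1),end=' ; ')
    if hit:break
print(read_clock(),read_position())
cv2.imwrite('pics/s2.png',vision.get_image('side')[80:300,100:400,::-1])
E
```

```text
w -4.403476797740807e-05
down False
1.66 False [-0.3 -0.  -0.2] ; 1.52 False [0.2 0.3 0.3] ; 1.38 False [0.7 0.7 0.4] ; 1.24 False [ 0.8 -0.4 -0.6] ; 1.1 False [ 0.  -0.7  0.6] ; 0.96 False [-0.3 -0.8  0.6] ; 0.82 False [-0.4  0.3  0.7] ; 0.68 False [0.  0.1 0. ] ; 0.54 False [-0.1  0.8  0.3] ; 0.4 False [ 1.1  0.4 -0.3] ; 0.26 False [ 0.3  0.2 -0.7] ; 0.16 False [-0.8  0.8 -0.1] ; 33.225 [0.3413 0.2867 0.0872]
```

View pics/s2.png

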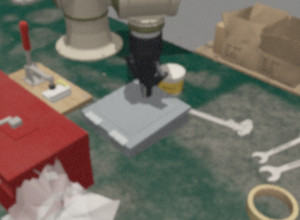

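The side view shows the lid swung almost shut, around (135,110), with the gripper over its front. Now I press the front edge.

```bash
python3 - <<'E'
from h import *;from fit import c2w
p,N=pickle.load(open('case.pkl','rb'))
q=read_position();ctrl.movel([q[0],q[1],.115],max_speed=.15)
ctrl.movel(c2w(p,-.0875,0,.115),max_speed=.15)
ctrl.movel(c2w(p,-.0875,0,.078),max_speed=.06,contact_N=20);print(read_position()[2],read_ft_force())
hit=ctrl.movel(c2w(p,-.0875,0,.056),max_speed=.02,contact_N=28)
print(hit,read_position(),np.round(read_ft_force(),1),read_clock())
E
```

```text
0.07812033119208453 [-0.3223  0.9483 -0.5237]
True [0.3018 0.3135 0.0615] [-3.3 -0.8 10.5] 35.675
```

```bash
python3 - <<'E'
from h import *;from fit import c2w
p,N=pickle.load(open('case.pkl','rb'))
ctrl.movel(c2w(p,-.0875,0,.09),max_speed=.1)
hit=ctrl.movel(c2w(p,-.0875,0,.058),max_speed=.03,contact_N=4)
print('touch',hit,read_position()[2])
ctrl.movel(c2w(p,-.0875,0,.25),max_speed=.2);print(read_clock())
cv2.imwrite('pics/s3.png',np.hstack([cv2.resize(vision.get_image(n)[a:a+160,b:b+200,::-1],(400,320)) for n,a,b in(('side',110,160),('top',130,190))]))
E
```

```text
touch True 0.061621103624764494
38.0833
```

View pics/s3.png

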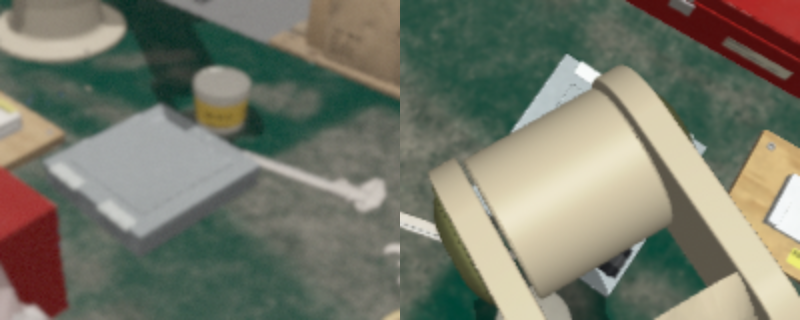

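The side view shows the lid flat on the case around (150,180), with tub and caliper undisturbed. A light touch met the edge at the same height (tip about 36.6 mm), so the lid stays shut. Handing in.

```bash
python3 -c "
from workcell import ctrl
print(ctrl.job_done())"
```

```text
the job is handed in; nothing more can be done
None
```

All three keys are in their nests, the lid is pressed down and stays shut, and the caliper and tub look undisturbed; I handed the job in at about 38 s and it returned no verdict.

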